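Pin the bracket, then hold the bolt head behind it

ROBOT

A 7-joint arm with a two-finger parallel gripper is mounted at the origin on the work surface. World frame = base frame: x ahead of the robot, y to its left, z up, the work surface at z = 0. Lengths are in m, angles in rad, forces in N, time in s.
With the tool pointing down it reaches from about 0.35 to 0.9 m from the base axis. Payload 8.1 kg.
Tool frame: the origin (TCP) lies between the finger pads, 19 mm behind the fingertips; this is the grasp point; z points along the fingers, y is the line along which they close (so a half turn about z gives the same grasp; the last joint's range is limited). The gripper opens to 92 mm and grips with 3 to 60 N. Pads are 19 mm wide; open, the fingers measure 130 mm over their backs; the gripper's body (75 mm by 190 mm) begins 47 mm behind the grasp point.
Start: joints at [-1.232, 0.434, 0.025, 1.573, -0.012, 1.134, -0.075], TCP at [0.267, 0.565, 0.246] pointing down, gripper open.
Joint ranges: [-2.62, 2.62], [-0.44, 2.09], [-1.27, 1.32], [0.08, 2.57], [-1.32, 4.46], [0.12, 2], [-2.74, 2.74]. Speed limits (rad/s): [2.22, 2.22, 3.01, 3.01, 3.14, 3.14, 3.14].

INTERFACE

Orientations are given as a unit quaternion [x, y, z, w].
In Python, from cell import readout, cams, job gives the robot as it stands. The module is installed in compiled form; this text tells all that it offers.
- The arm moves only by the tool move_arm, never from a script. Its argument "rows" is a list of rows, each a list of 7 numbers: the shift along the world's x, y, z normalised to -1 to 1, where 1 is 250 mm, then the turn, a rotation vector about the world's x, y, z normalised to -1 to 1, where 1 is 90 degrees, then the closure, from -1 (fully open) to 1 (shut). In form: [[x, y, z, wx, wy, wz, jaw], ...]. A call has 1 to 5 rows; each row is the pose to reach, as a shift and turn from the pose commanded when the call began; what a row does not reach only later rows make up. A row lasts 1/10 s, in which the tool goes at most 50 mm and 8.59 degrees, less where a joint would pass 70% of its speed; a pose out of reach is approached as far as the arm can. A call with a number of a shift or a turn outside -1 to 1 is refused whole. A call with a gripper value outside its range is refused whole. The fingers move at their own pace and stop on an object; the grip force is fixed at half the most. Time passes only in rows, so rows that repeat a pose let the fingers close. It gives the time, the measured TCP pose, the force, the opening and the grip force at its end, in the units of the state.
- readout.get_obs(): the state, without advancing time (a new reading comes with each control period).
- cams.snapshot(name): name is "scene" or "top" or "wrist"; returns the picture (400x640x3 uint8, red, green, blue); there is no depth.
- cams.camera_model(name): a dict with "camera_matrix" (3x3 intrinsics, pixels), "R" (3x3) and "t" (3): a world point X has camera coordinates R X + t. Camera axes: x right, y down, z forward; pixel columns grow to the right and rows downward; lengths in m; the calibration is good to about 2 mm. A picture is of the moment at which its call begins: read the wrist's pose just before it. camera_model takes no time and is no camera call; for the wrist camera it gives the pose at the moment of the call.
- job.job_done(): hands the job in; it is judged then, once.
Trained networks look in the newest picture that a camera, given by its name, has taken for a name from the list of things; names that differ only in an ending like _2 or _b are one class to them, and where a whole thing is asked for, a point or a joint stands for the part that bears it (a point fixed in the world has none). Each returns a list of dicts, best first, with "p" (0 to 1); they miss things now and then, are a little off and sometimes report something else, mostly with a low value. They report only what shows in the picture. A call takes as long as a camera call.
- cams.find_in(name, camera): "xy" ([column, row] as shares, 0 to 1, of the picture: columns of its width, rows of its height, amid what is visible of it).
The state is a dict: "clock": time; "joint_positions": joint angles; "qvel": joint speeds; "joint_efforts": joint torques, N m; "tool_pos": TCP position; "tool_rot": TCP orientation; "contact_force": force on the tool from outside, world axes, zero at the start; "wrist_torque": the same for the moment, N m; "width": finger opening in m; "grip_force": force on a finger pad.
Only numpy, scipy, OpenCV 4.12 (cv2) and the standard library are available. Lean on these libraries where they do the work, as an engineer would, in place of code of your own. Each camera call takes 0.05 s, during which the arm holds its last target. There are 200 camera calls.

TASK

The nutrunner is creeping round on the nut of the flange's top bolt, but the bolt just spins with it. First lock the bracket: drive its raised locating pin fully home with the mallet (never with the hand) and set the mallet back down on the blue bench, clear of the fixture. Then reach down between the webs behind the bracket, grip the head of that turning bolt so that it stands still while the nut runs on, and finish still holding it; leave the loose fittings on the bench where they are.

Things in the scene. Friction and masses are not known exactly. Their poses are not given: they have to be found in the camera images.
- fixture: Fixed steel plate 300 x 175 x 15 mm with the knee bracket on it. Origin on the bench surface below the back face of the bracket's upright, midway between its webs; z up, x along the bracket's width, y to the flange and nutrunner, -y is the back, where the bolt heads are. Plate x -150..150, y -115..60; bracket foot x -130..130, y -95..10, top 25 above the bench; upright x -90..90, y 0..10, top 200.
- web_gap (a point): Middle of the gap behind the bracket (fixture x 0, y -15, 195 above the bench), between two 6 mm side webs at fixture x -48..-42 and 42..48: 84 mm free between them. The webs are 195 mm high over the bench, 30 mm deep (y) at the top, sloping out to 90 mm at the foot; the gap is open above and to the back.
- runner (a point): Nutrunner's axis at its holding column (fixture y 255), level, 174.5 mm above the bench, along fixture y; runner, column and battery reach from the nut (y 30) to y 415, 50 mm either side, 210 high. Below it a 165 mm flange (y 10..30) with a reducer out to y 152. All fixed. Three more, fixed bolt heads stick out 10 mm at the bracket's back: at x +-62.5, 112 above the bench; at x 0, 50 above it.
- bolt: The top bolt, which turns. Hexagon head 24 mm across flats, 10 mm high, on a 41 mm washer 6 thick at the upright. Origin at the head's centre: fixture x 0, y -11, 174.5 above the bench. Its y axis is the bolt's axis, along fixture y; x and z turn with it, flats across x and every 60 degrees. Turns at 0.8 rad/s by about 0.2 N m of thread drag: gripped across its width by 20 N or more, it stops.
- nut (a joint): Angle of the nut in the nutrunner's socket (rad), growing without end: about 0.8 rad/s with the bolt spinning along, about 0.5 rad/s when the bolt is held.
- pin_top (a point): Centre of the top of the raised locating pin: upright steel pin, round head 30 mm in diameter and 8 thick on a 16 mm shank, in the bracket's foot at fixture x -100, y -60. Raised, its top is 46 to 51 mm above the bench; home, the head sits on the foot with its top at 33 mm. (The like pin at x +100 is fixed and already home.)
- pin (a joint): How far the pin has been driven down (m): starts at 0 to 0.005; 0.018 is fully home (a hard stop). It is a tight sprung fit: 11 N moves it, and it stays where it is left.
- mallet: Mallet, about 0.6 kg, loose, standing on one striking face with its handle level. Origin at the centre of that lower face, z up along the head. Head: rubber cylinder 64 mm in diameter, 100 long, flat ends; handle: bar along -x, 22 wide (y), 30 high (z), its axis 50 above the lower face, from x -32 to x -216. Centre of mass about 16 mm from the head's axis along the handle.
- mallet_head (a point): Centre of the mallet's head, 50 mm above its lower face.
- reducer_large: Bystander: loose steel cone reducer standing on its wide end, 89 mm diameter, 89 mm high; origin at the centre of its underside.
- reducer_small: Bystander: loose steel cone reducer standing on its wide end, 60 mm diameter, 76 mm high; origin at the centre of its underside.
- spare_bolt: Bystander: loose hexagon bolt standing on its head, 24 mm across flats, 75 mm high; origin at the centre of its underside.

How it is judged:
On the way, in this order (a step that is already met when the one before it is completed fails the run):
1. the pin is driven fully home (value of joint pin above 0.0165 m), for 0.2 s.
2. the mallet is set down on the bench, clear of the fixture, and let go (height (world z) of mallet_head below 0.058 m and linear speed of mallet below 0.03 m/s and contact force between the fingers and mallet below 0.2 N and contact force between mallet and fixture below 0.2 N), for 0.3 s.
3. the head of the turning bolt is gripped between the fingers and stands still while the nut turns on (contact force between the fingers and bolt above 8 N and distance between the grasp point and bolt below 0.026 m and angular speed of bolt below 0.1 rad/s and velocity of joint nut above 0.25 rad/s), for 1 s.
At the end, for the whole second after the job is handed in: Finishes holding: bolt head between the fingers (head centre within 26 mm of the TCP, over 8 N), still (under 0.1 rad/s) by their grip alone while the nut runs on; pin home to within 1.5 mm; mallet at rest on the bench, let go, clear of the fixture (all of step 2 and all of step 3 and contact force between mallet and bolt below 0.2 N and value of joint pin above 0.0165 m); the arm keeps its last pose, push and grip.
It fails at once if the pin is touched by the hand or arm (contact force between any of the fingers, the arm and pin above 1 N).
It fails at once if a loose fitting is moved by more than 20 mm or tipped (distance of any of reducer_large, reducer_small, spare_bolt from where it was at the start of the episode above 0.02 m or angle between any of reducer_large, reducer_small, spare_bolt's own z axis and vertical above 0.5 rad).
It also fails if it takes over 58 s, if anything falls off the work surface, if the arm or the gripper's body presses on something with over 40 N, if the wrist force passes 120 N, or if a joint passes its speed limit or range.

## Working session

There is one attempt and no reset: what is moved stays moved. The work goes in short steps, Python scripts to look and compute and a tool call to move; the robot and the scene stay as the last step left them, time stands still between calls to the robot, and variables do not carry over. Pictures are saved under pics/ and viewed, at most 10 in all, crops included, and the job is handed in when it is done.

Besides the shell and the picture viewer there is one more tool, called after "Request:" as name([rows], argument=value, ...), one row to a line, values as JSON. move_arm: Moves the arm, as the interface text tells. Its arguments: {"type":"object","properties":{"rows":{"type":"array","items":{"type":"array","items":{"type":"number"}}}},"required":["rows"]}

```bash
mkdir -p pics
cat > h.py <<'E'
import numpy as np,cv2
from cell import readout,cams,job
def snap(n,f=None):
    im=cams.snapshot(n)
    if f: cv2.imwrite('pics/'+f,im[:,:,::-1])
    return im
def pix(n,X):
    m=cams.camera_model(n);c=np.array(m['R'])@np.array(X)+np.array(m['t']);p=np.array(m['camera_matrix'])@c
    return p[:2]/p[2]
def ray(n,uv,z):
    m=cams.camera_model(n);R=np.array(m['R']);t=np.array(m['t'])
    d=R.T@np.linalg.solve(np.array(m['camera_matrix']),[uv[0],uv[1],1]);o=-R.T@t
    return o+d*(z-o[2])/d[2]
E
python3 - <<'E'
from h import *
np.set_printoptions(precision=3,suppress=True)
o=readout.get_obs();print(o['clock'],o['tool_pos'],o['tool_rot'])
for c in ['scene','top']:
    snap(c,c+'0.png')
    m=cams.camera_model(c);print(c,-np.array(m['R']).T@m['t'])
Z={'bolt':.1745,'pin_top':.048,'mallet':.05,'reducer_large':.045,'reducer_small':.038,'spare_bolt':.04}
for c in ['scene','top']:
  for n in Z:
    for r in cams.find_in(n,c)[:2]:
        uv=np.array(r['xy'])*[640,400];print(c,n,round(r['p'],2),uv,ray(c,uv,Z[n]))
E
```

```text
0.0 [0.267 0.565 0.245] [ 0.219  0.976 -0.001 -0.   ]
scene [ 1.397 -0.588  0.908]
top [ 0.41  -0.009  0.996]
scene bolt 0.46 [352.576 170.6  ] [0.615 0.091 0.174]
scene pin_top 0.45 [315.2 198. ] [0.523 0.036 0.048]
scene mallet 0.79 [211.52 231.48] [ 0.482 -0.268  0.05 ]
scene mallet 0.73 [276.608 282.28 ] [ 0.729 -0.221  0.05 ]
scene reducer_large 0.65 [276.672 282.52 ] [ 0.726 -0.22   0.045]
scene reducer_large 0.63 [315.392 199.4  ] [0.526 0.035 0.045]
scene reducer_small 0.71 [216.  310.4] [ 0.712 -0.37   0.038]
scene spare_bolt 0.7 [246.528 262.88 ] [ 0.625 -0.244  0.04 ]
top bolt 0.42 [274.176 185.   ] [0.621 0.08  0.174]
top pin_top 0.4 [295.68 240.48] [0.514 0.037 0.048]
top mallet 0.58 [431.872 249.52 ] [ 0.496 -0.293  0.05 ]
top reducer_small 0.89 [448.   172.68] [ 0.693 -0.35   0.038]
top reducer_small 0.34 [259.584 190.32 ] [0.641 0.132 0.038]
top spare_bolt 0.66 [408.32 201.2 ] [ 0.617 -0.244  0.04 ]
```

View pics/top0.png

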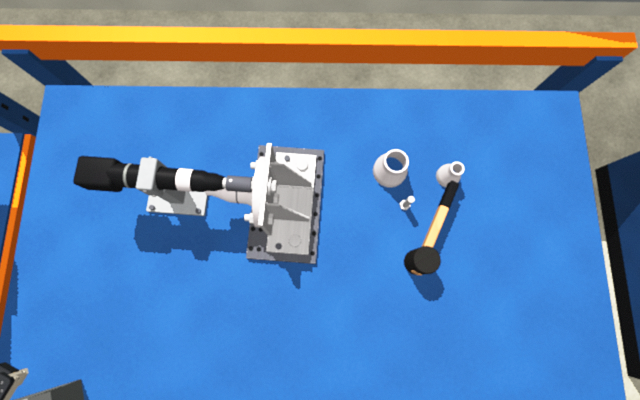

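View pics/scene0.png

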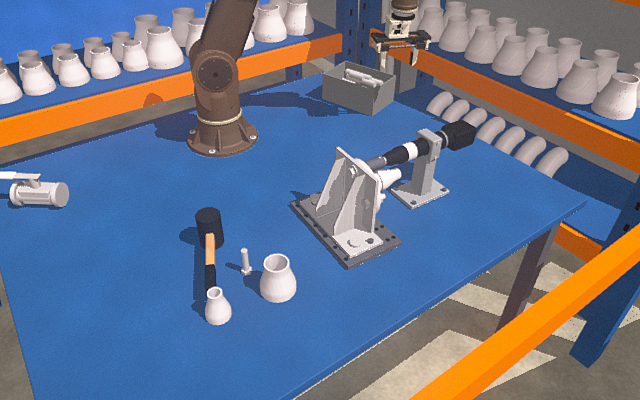

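The top view shows the fixture at about (285,205), aligned roughly with world axes. The raised pin is near (295,240). The mallet head is at (423,261), with its handle running to (455,185) close to the small reducer. I'll zoom in for the fit.

Run:
```python
from h import *
im=cv2.imread('pics/top0.png')[135:280,235:475]
cv2.imwrite('pics/z1.png',cv2.resize(im,None,fx=3.33,fy=3.33,interpolation=cv2.INTER_CUBIC))
```

```text
(no output)
```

View pics/z1.png

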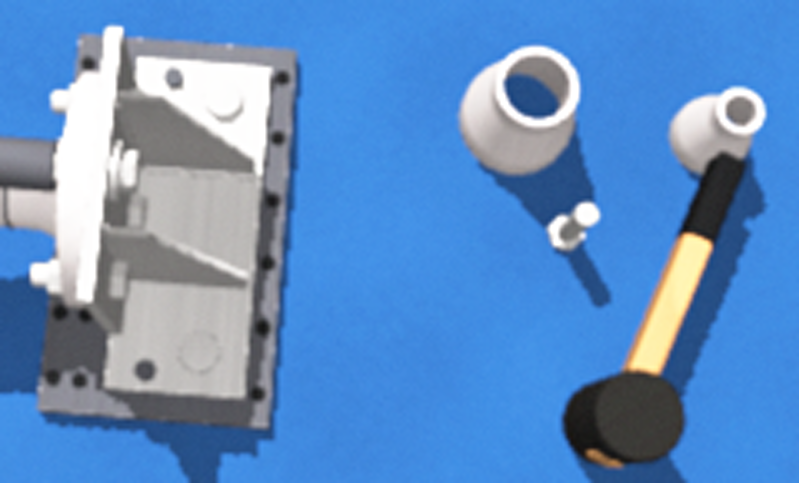

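The zoom gives the plate corners (crop px) at (298,50), (270,429), (38,411) and (78,35). The home pin is at (226,103) and the raised pin at (199,352). The mallet's top face is at (640,417) and its handle end at (735,160), which appears to overlap the small reducer only because of parallax. Next is the pose fit.

Run:
```python
from h import *
from scipy.optimize import least_squares
np.set_printoptions(precision=4,suppress=True)
c=lambda u,v:np.array([u/3.33+235,v/3.33+135])
P=[(150,-115,15,298,50),(-150,-115,15,270,429),(-150,60,15,38,411),(150,60,15,78,35),
(130,-95,25,272,66),(-130,-95,25,246,397),(100,-60,33,226,103),(-100,-60,48,199,352)]
def w(q,x,y,z): a=q[2];return [q[0]+np.cos(a)*x-np.sin(a)*y,q[1]+np.sin(a)*x+np.cos(a)*y,z]
f=lambda q:np.concatenate([pix('top',w(q,x/1e3,y/1e3,z/1e3))-c(u,v) for x,y,z,u,v in P])
r=least_squares(f,[.62,.09,0],loss='soft_l1');q=r.x;print('fix',q,r.fun.reshape(-1,2))
print('pin',w(q,-.1,-.06,.048),'bolt',w(q,0,-.011,.1745))
print('bolt pred px',pix('top',w(q,0,-.011,.1745)),pix('scene',w(q,0,-.011,.1745)),pix('scene',w(q,-.1,-.06,.048)))
print('head',ray('top',c(640,417),.1),'end',ray('top',c(728,157),.065),'mid',ray('top',c(697,238),.065),'near',ray('top',c(643,372),.065))
h=ray('top',c(640,417),.1);print(pix('scene',h))
for n,z,p in [('RL top',.089,(540,86)),('RS top',.076,(741,111)),('RSbase?',.038,(705,130)),('SB base',0.005,(567,232)),('SB top',.075,(585,214))]: print(n,ray('top',c(*p),z))
```

```text
fix [ 0.6173  0.0916 -0.0641] [[ 0.0107 -0.1641]
 [ 0.1236  0.074 ]
 [-0.2181  0.2145]
 [ 0.5983 -0.3576]
 [-0.2064  0.4056]
 [-0.1125  0.6931]
 [-0.7095 -1.6806]
 [ 0.5072  0.0347]]
pin [np.float64(0.5136704683925349), np.float64(0.03809817400211696), 0.048] bolt [np.float64(0.6166029378434842), np.float64(0.08059413537175066), 0.1745]
bolt pred px [274.0429 186.8508] [349.9418 172.3106] [313.8904 196.0788]
head [ 0.4667 -0.2661  0.1   ] end [ 0.661  -0.3523  0.065 ] mid [ 0.5992 -0.3252  0.065 ] near [ 0.5008 -0.2801  0.065 ]
[206.9382 213.4688]
RL top [ 0.707  -0.2089  0.089 ]
RS top [ 0.6935 -0.3604  0.076 ]
RSbase? [ 0.6896 -0.346   0.038 ]
SB base [ 0.6151 -0.2441  0.005 ]
SB top [ 0.6142 -0.2411  0.075 ]
```

Request:
move_arm([
  [0.24, -0.96, 0.1, 0, 0, 0, -1],
  [0.24, -0.96, 0.1, 0, 0, 0, -1],
  [0.24, -0.96, 0.1, 0, 0, 0, -1],
  [0.24, -0.96, 0.1, 0, 0, 0, -1],
  [0.24, -0.96, 0.1, 0, 0, 0, -1],
])

```text
clock: 1.2
tool_pos: [0.3276, 0.3229, 0.2709]
tool_rot: [0.219, 0.976, 0.0, 0.0]
contact_force: [1.0, -0.2, 0.5]
width: 0.0917
grip_force: 0.0
```

Request:
move_arm([
  [0.24, -0.96, 0, 0, 0, 0, -1],
  [0.24, -0.96, 0, 0, 0, 0, -1],
  [0.24, -0.96, 0, 0, 0, 0, -1],
  [0.24, -0.96, 0, 0, 0, 0, -1],
  [0.24, -0.96, 0, 0, 0, 0, -1],
])

```text
clock: 1.7
tool_pos: [0.3874, 0.0828, 0.2709]
tool_rot: [0.219, 0.976, 0.001, 0.0]
contact_force: [1.1, -0.4, -0.2]
width: 0.0919
grip_force: 0.0
```

Request:
move_arm([
  [0.24, -0.96, 0, 0, 0, 0, -1],
  [0.24, -0.96, 0, 0, 0, 0, -1],
  [0.24, -0.96, 0, 0, 0, 0, -1],
  [0.24, -0.96, 0, 0, 0, 0, -1],
  [0.24, -0.96, 0, 0, 0, 0, -1],
])

```text
clock: 2.2
tool_pos: [0.4475, -0.1572, 0.271]
tool_rot: [0.219, 0.976, 0.0, 0.001]
contact_force: [1.2, 0.2, -0.3]
width: 0.092
grip_force: 0.0
```

Request:
move_arm([
  [0.08, -0.436, 0, 0, 0, 0, -1],
  [0.08, -0.436, 0, 0, 0, 0, -1],
  [0.08, -0.436, 0, 0, 0, 0, -1],
  [0.08, -0.436, 0, 0, 0, 0, -1],
])

```text
clock: 2.6
tool_pos: [0.4669, -0.2664, 0.2705]
tool_rot: [0.221, 0.975, -0.001, -0.0]
contact_force: [0.0, 0.5, -0.5]
width: 0.0913
grip_force: 0.0
```

Run:
```python
from h import *
np.set_printoptions(precision=4,suppress=True)
o=readout.get_obs();print(o['clock'],o['tool_pos'],o['joint_positions'])
m=cams.camera_model('wrist')
im=snap('wrist');print(-np.array(m['R']).T@m['t'])
cv2.circle(im,tuple(int(v) for v in pix('wrist',[.4667,-.2661,.1])),4,(255,0,0),1)
cv2.imwrite('pics/w1.png',im[:,:,::-1])
for r in cams.find_in('mallet_head','wrist')[:2]:print(r,ray('wrist',np.array(r['xy'])*[640,400],.06))
```

```text
2.6 [ 0.4669 -0.2664  0.2705] [-0.0848  0.2983  0.6563  1.7898 -0.1991  1.1205  1.7621]
[ 0.3987 -0.2342  0.4088]
{'xy': [0.4992, 0.4815], 'p': 0.88} [ 0.4839 -0.2712  0.06  ]
{'xy': [0.9189, 0.237], 'p': 0.49} [0.5083 0.0325 0.06  ]
```

View pics/w1.png

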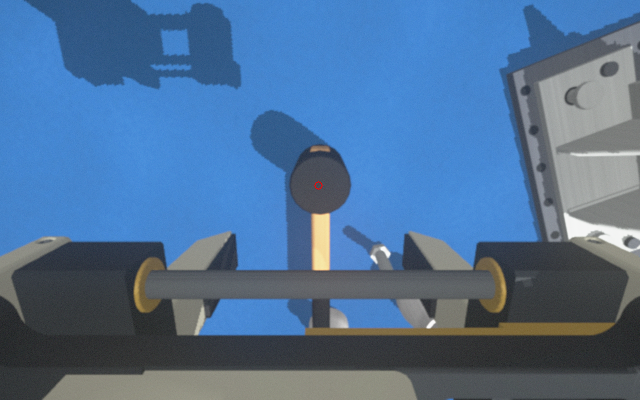

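The marker at (318,185) sits on the centre of the mallet's top face (about (320,184)), and the handle runs straight down the image, perpendicular to the closing axis. I'll descend.

Request:
move_arm([
  [0, 0, -0.82, 0, 0, 0, -1],
  [0, 0, -0.82, 0, 0, 0, -1],
  [0, 0, -0.82, 0, 0, 0, -1],
  [0, 0, -0.82, 0, 0, 0, -1],
  [0, 0, -0.82, 0, 0, 0, -1],
])

```text
clock: 3.2
tool_pos: [0.4644, -0.2598, 0.0611]
tool_rot: [0.218, 0.976, 0.001, -0.004]
contact_force: [-1.0, 0.2, -0.5]
width: 0.092
grip_force: 0.0
```

Request:
move_arm([
  [0, 0, 0, 0, 0, 0, 1],
  [0, 0, 0, 0, 0, 0, 1],
  [0, 0, 0, 0, 0, 0, 1],
  [0, 0, 0, 0, 0, 0, 1],
  [0, 0, 0, 0, 0, 0, 1],
])

```text
clock: 3.7
tool_pos: [0.4682, -0.2651, 0.0676]
tool_rot: [0.22, 0.976, -0.0, 0.002]
contact_force: [-2.9, -1.9, 12.0]
width: 0.0638
grip_force: 30.0
```

Request:
move_arm([
  [0, 0, 0.6, 0, 0, 0, 1],
  [0, 0, 0.6, 0, 0, 0, 1],
  [0, 0, 0.6, 0, 0, 0, 1],
  [0, 0, 0.6, 0, 0, 0, 1],
  [0, 0, 0.6, 0, 0, 0, 1],
])

```text
clock: 4.2
tool_pos: [0.4675, -0.2636, 0.2165]
tool_rot: [0.219, 0.976, 0.0, 0.001]
contact_force: [0.1, -0.1, -5.4]
width: 0.064
grip_force: 30.0
```

Request:
move_arm([
  [0.06, 0.4, 0.0, 0, 0, -0.422, 1],
  [0.06, 0.4, 0.0, 0, 0, -0.422, 1],
  [0.06, 0.4, 0.0, 0, 0, -0.422, 1],
  [0.06, 0.4, 0.0, 0, 0, -0.422, 1],
  [0.06, 0.4, 0.0, 0, 0, -0.422, 1],
])

```text
clock: 4.7
tool_pos: [0.4809, -0.1624, 0.2136]
tool_rot: [0.526, 0.85, -0.001, -0.002]
contact_force: [-0.9, -0.7, -5.6]
width: 0.0638
grip_force: 30.0
```

Request:
move_arm([
  [0.06, 0.4, 0.0, 0, 0, -0.422, 1],
  [0.06, 0.4, 0.0, 0, 0, -0.422, 1],
  [0.06, 0.4, 0.0, 0, 0, -0.422, 1],
  [0.06, 0.4, 0.0, 0, 0, -0.422, 1],
  [0.06, 0.4, 0.0, 0, 0, -0.422, 1],
])

```text
clock: 5.2
tool_pos: [0.4958, -0.0626, 0.2136]
tool_rot: [0.774, 0.633, -0.002, -0.001]
contact_force: [0.3, -0.4, -4.3]
width: 0.064
grip_force: 30.0
```

Request:
move_arm([
  [0, 0, 0.0, 0, 0, -0.422, 1],
  [0, 0, 0.0, 0, 0, -0.422, 1],
  [0, 0, 0.0, 0, 0, -0.422, 1],
  [0, 0, 0.0, 0, 0, -0.422, 1],
  [0, 0, 0.0, 0, 0, -0.422, 1],
])

```text
clock: 5.7
tool_pos: [0.4958, -0.0634, 0.2137]
tool_rot: [0.938, 0.345, -0.002, -0.0]
contact_force: [-0.3, -0.6, -5.9]
width: 0.0639
grip_force: 30.0
```

Run:
```python
from h import *
np.set_printoptions(precision=4,suppress=True)
o=readout.get_obs();print(o['clock'],o['tool_pos'],o['tool_rot'],o['joint_positions'])
a=snap('wrist','w2.png')
b=snap('scene','s2.png');b=b[80:300,150:450]
m=cams.camera_model('wrist')
im=np.hstack([cv2.resize(a,(448,280)),cv2.resize(b,(352,280))]);cv2.imwrite('pics/c2.png',im[:,:,::-1])
```

```text
5.7 [ 0.4958 -0.0634  0.2137] [ 0.9385  0.3454 -0.0018 -0.0005] [-0.8148  0.4441  1.164   1.9693 -0.4729  1.0418 -0.3006]
```

View pics/c2.png

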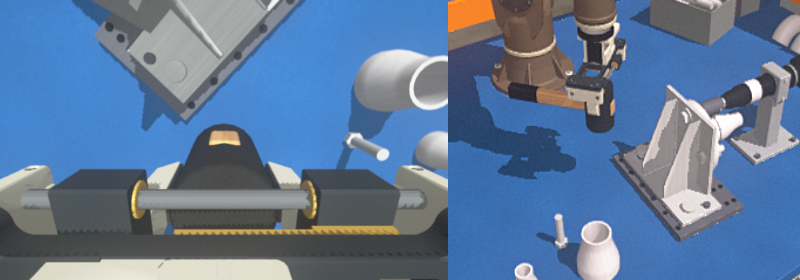

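The mallet hangs level in the grip, with its handle pointing away from the fixture. The raised pin is at about (250,100) in the wrist picture.

Run:
```python
from h import *
np.set_printoptions(precision=4,suppress=True)
g=cv2.imread('pics/w2.png');
print('pred',pix('wrist',[.5137,.0381,.048]))
c=cv2.resize(g[40:180,160:400],None,fx=3,fy=3,interpolation=cv2.INTER_CUBIC)
cv2.imwrite('pics/w2z.png',c)
for n in ['pin_top']:
  for r in cams.find_in(n,'wrist')[:3]:print(r,np.array(r['xy'])*[640,400],ray('wrist',np.array(r['xy'])*[640,400],.046))
```

```text
pred [249.5678 101.5814]
{'xy': [0.3902, 0.254], 'p': 0.71} [249.728 101.6  ] [0.5135 0.0383 0.046 ]
{'xy': [0.4983, 0.634], 'p': 0.63} [318.912 253.6  ] [ 0.4377 -0.113   0.046 ]
{'xy': [0.4105, 0.1422], 'p': 0.25} [262.72  56.88] [0.5519 0.0529 0.046 ]
```

View pics/w2z.png

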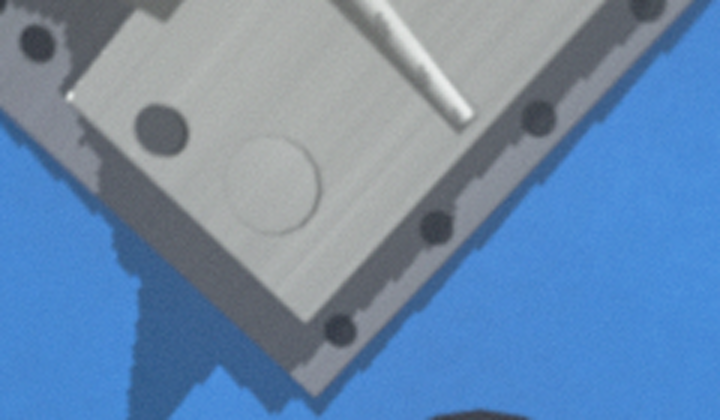

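The zoomed wrist view shows the pin head at crop (273,185), i.e. (251,102), which matches the prediction. I'll move over it.

Request:
move_arm([
  [0.065, 0.4, 0, 0, 0, 0, 1],
  [0.065, 0.4, 0, 0, 0, 0, 1],
  [0.065, 0.4, 0, 0, 0, 0, 1],
  [0.065, 0.4, 0, 0, 0, 0, 1],
  [0.065, 0.4, 0, 0, 0, 0, 1],
])

```text
clock: 6.35
tool_pos: [0.5129, 0.0351, 0.2152]
tool_rot: [0.937, 0.348, -0.0, 0.0]
contact_force: [-0.6, -0.2, -5.6]
width: 0.0639
grip_force: 30.0
```

Request:
move_arm([
  [0, 0, -0.15, 0, 0, 0, 1],
  [0, 0, -0.3, 0, 0, 0, 1],
  [0, 0, -0.36, 0, 0, 0, 1],
  [0, 0, -0.36, 0, 0, 0, 1],
  [0, 0, -0.36, 0, 0, 0, 1],
])

```text
clock: 6.85
tool_pos: [0.5142, 0.0349, 0.1266]
tool_rot: [0.938, 0.347, 0.0, 0.0]
contact_force: [0.6, -0.4, -3.7]
width: 0.0641
grip_force: 30.0
```

Request:
move_arm([
  [0, 0, -0.03, 0, 0, 0, 1],
  [0, 0, -0.05, 0, 0, 0, 1],
  [0, 0, -0.07, 0, 0, 0, 1],
  [0, 0, -0.08, 0, 0, 0, 1],
  [0, 0, -0.08, 0, 0, 0, 1],
])

```text
clock: 7.35
tool_pos: [0.5147, 0.0359, 0.1061]
tool_rot: [0.937, 0.348, 0.001, 0.0]
contact_force: [1.9, -0.5, -0.1]
width: 0.0635
grip_force: 30.0
```

Request:
move_arm([
  [0, 0, -0.01, 0, 0, 0, 1],
  [0, 0, -0.02, 0, 0, 0, 1],
  [0, 0, -0.02, 0, 0, 0, 1],
])

```text
clock: 7.65
tool_pos: [0.5144, 0.0359, 0.1008]
tool_rot: [0.937, 0.348, 0.001, 0.0]
contact_force: [3.2, 0.4, 1.0]
width: 0.0637
grip_force: 30.0
```

Request:
move_arm([
  [0, 0, -0.01, 0, 0, 0, 1],
  [0, 0, -0.02, 0, 0, 0, 1],
  [0, 0, -0.02, 0, 0, 0, 1],
])

```text
clock: 7.95
tool_pos: [0.5154, 0.0362, 0.0979]
tool_rot: [0.937, 0.348, 0.002, -0.001]
contact_force: [-3.5, 2.7, 34.3]
width: 0.0641
grip_force: 30.0
```

Request:
move_arm([
  [0, 0, -0.01, 0, 0, 0, 1],
  [0, 0, -0.01, 0, 0, 0, 1],
  [0, 0, -0.01, 0, 0, 0, 1],
])

```text
clock: 8.25
tool_pos: [0.5156, 0.0363, 0.0957]
tool_rot: [0.937, 0.348, 0.002, -0.001]
contact_force: [-4.5, 2.9, 37.5]
width: 0.0637
grip_force: 30.0
```

Request:
move_arm([
  [0, 0, 0.5, 0, 0, 0, 1],
  [0, 0, 0.5, 0, 0, 0, 1],
  [0, 0, 0.5, 0, 0, 0, 1],
  [0, 0, 0.5, 0, 0, 0, 1],
  [0, 0, 0.5, 0, 0, 0, 1],
])

```text
clock: 8.75
tool_pos: [0.5123, 0.0368, 0.217]
tool_rot: [0.937, 0.349, -0.001, -0.001]
contact_force: [0.1, -0.1, -5.0]
width: 0.0641
grip_force: 30.0
```

Request:
move_arm([
  [-0.2, -0.6, 0.0, 0, 0, 0, 1],
  [-0.2, -0.6, 0, 0, 0, 0, 1],
  [-0.2, -0.6, 0, 0, 0, 0, 1],
  [-0.2, -0.6, 0, 0, 0, 0, 1],
  [-0.2, -0.6, 0, 0, 0, 0, 1],
])

```text
clock: 9.25
tool_pos: [0.4613, -0.1154, 0.2166]
tool_rot: [0.938, 0.346, -0.001, -0.001]
contact_force: [0.4, 0.1, -5.3]
width: 0.0638
grip_force: 30.0
```

Run:
```python
from h import *
np.set_printoptions(precision=4,suppress=True)
o=readout.get_obs();print(o['clock'],o['tool_pos'],o['tool_rot'],o['joint_positions'])
a=snap('wrist','w3.png')
b=snap('scene','s3.png');b=b[100:260,180:420]
a=a[:200,200:500]
print([pix('wrist',[.5137,.0381,z]) for z in(.033,.048)],[pix('scene',[.5137,.0381,z]) for z in(.033,.048)])
im=np.hstack([cv2.resize(a,(400,267)),cv2.resize(b,(400,267))]);cv2.imwrite('pics/c3.png',im[:,:,::-1])
```

```text
9.25 [ 0.4613 -0.1154  0.2166] [ 0.9383  0.3459 -0.0013 -0.0009] [-0.7511  0.3866  1.1879  2.0196 -0.4233  1.0164 -0.2209]
[array([233.2534,  37.9158]), array([228.739 ,  34.2874])] [array([313.8963, 200.1483]), array([313.8969, 196.0838])]
```

View pics/c3.png

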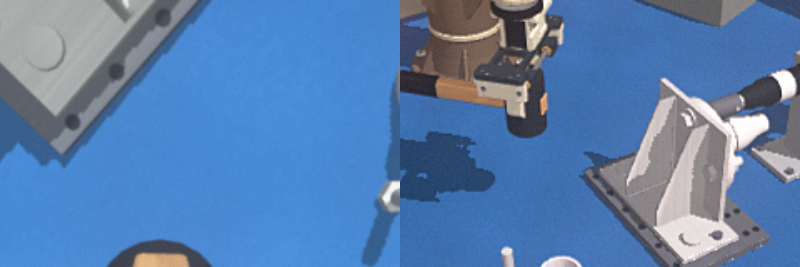

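The pin now sits at the home height: wrist (233,35) fits the home prediction (233,38) rather than the raised one (229,34). The press also reached a hard stop at the right height. Next I set the mallet down.

Request:
move_arm([
  [0, 0, -0.2, 0, 0, 0, 1],
  [0, 0, -0.4, 0, 0, 0, 1],
  [0, 0, -0.54, 0, 0, 0, 1],
  [0, 0, -0.56, 0, 0, 0, 1],
  [0, 0, -0.56, 0, 0, 0, 1],
])

```text
clock: 9.85
tool_pos: [0.4632, -0.1133, 0.0775]
tool_rot: [0.937, 0.349, -0.001, -0.0]
contact_force: [0.1, 0.0, -4.8]
width: 0.0638
grip_force: 30.0
```

Request:
move_arm([
  [0, 0, -0.01, 0, 0, 0, 1],
  [0, 0, -0.02, 0, 0, 0, 1],
  [0, 0, -0.03, 0, 0, 0, 1],
  [0, 0, -0.03, 0, 0, 0, 1],
])

```text
clock: 10.25
tool_pos: [0.4639, -0.1138, 0.0709]
tool_rot: [0.937, 0.348, 0.0, 0.0]
contact_force: [0.8, -0.2, -4.7]
width: 0.0638
grip_force: 30.0
```

Request:
move_arm([
  [0, 0, -0.01, 0, 0, 0, 1],
  [0, 0, -0.02, 0, 0, 0, 1],
  [0, 0, -0.03, 0, 0, 0, 1],
  [0, 0, -0.03, 0, 0, 0, 1],
])

```text
clock: 10.65
tool_pos: [0.4634, -0.1139, 0.063]
tool_rot: [0.937, 0.348, 0.0, -0.0]
contact_force: [-1.9, 1.1, -1.1]
width: 0.0636
grip_force: 30.0
```

Request:
move_arm([
  [0, 0, -0.005, 0, 0, 0, 1],
  [0, 0, -0.008, 0, 0, 0, 1],
  [0, 0, -0.008, 0, 0, 0, 1],
])

```text
clock: 10.95
tool_pos: [0.4634, -0.1139, 0.0625]
tool_rot: [0.938, 0.348, 0.001, -0.001]
contact_force: [-10.0, 6.2, 36.5]
width: 0.0637
grip_force: 30.0
```

Request:
move_arm([
  [0, 0, 0, 0, 0, 0, -1],
  [0, 0, 0, 0, 0, 0, -1],
  [0, 0, 0, 0, 0, 0, -1],
  [0, 0, 0, 0, 0, 0, -1],
  [0, 0, 0, 0, 0, 0, -1],
])

```text
clock: 11.45
tool_pos: [0.4635, -0.1141, 0.0609]
tool_rot: [0.937, 0.348, -0.0, 0.0]
contact_force: [-0.7, -0.1, -0.4]
width: 0.0915
grip_force: 0.0
```

Request:
move_arm([
  [0, 0, 0, 0, 0, 0, -1],
  [0, 0, 0.2, 0, 0, 0, -1],
  [0, 0, 0.4, 0, 0, 0, -1],
  [0, 0, 0.6, 0, 0, 0, -1],
  [0, 0, 0.8, 0, 0, 0, -1],
])

```text
clock: 11.95
tool_pos: [0.4629, -0.1143, 0.2628]
tool_rot: [0.938, 0.348, -0.0, 0.0]
contact_force: [1.8, 1.4, 0.7]
width: 0.0916
grip_force: 0.0
```

Run:
```python
from h import *
np.set_printoptions(precision=4,suppress=True)
o=readout.get_obs();print(o['clock'],o['tool_pos'],o['tool_rot'],o['joint_positions'],o['width'])
b=snap('scene','s4.png')
for n in ['mallet_head','bolt']:
  for r in cams.find_in(n,'scene')[:2]:print(n,r['p'],np.array(r['xy'])*[640,400])
```

```text
11.95 [ 0.4629 -0.1143  0.2628] [ 0.9376  0.3477 -0.0005  0.    ] [-0.8287  0.3258  1.2544  1.9541 -0.3461  1.1083 -0.2915] 0.0915870926429807
mallet_head 0.95 [251.52 199.92]
mallet_head 0.18 [367.808 194.4  ]
```

View pics/s4.png

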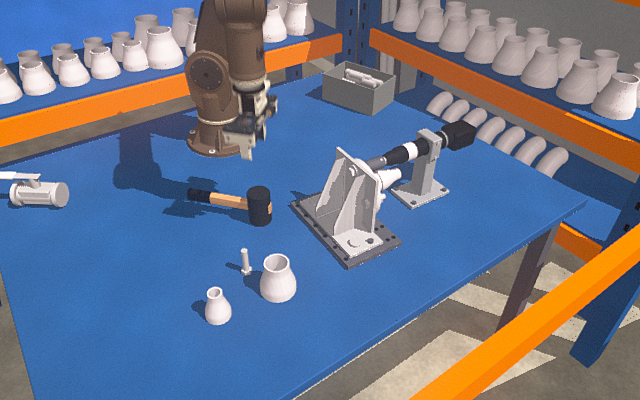

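The mallet is standing upright on the bench at (258,205), clear of the fixture, and the fittings haven't moved. Now I go towards the bolt.

Request:
move_arm([
  [0.6, 0.4, 0.16, 0, 0, 0.45, 0.2],
  [0.6, 0.4, 0.16, 0, 0, 0.45, 0.2],
  [0.6, 0.4, 0.16, 0, 0, 0.45, 0.2],
  [0.6, 0.4, 0.16, 0, 0, 0.45, 0.2],
  [0.6, 0.4, 0.16, 0, 0, 0.45, 0.2],
])

```text
clock: 12.6
tool_pos: [0.6165, -0.0096, 0.299]
tool_rot: [0.755, 0.656, -0.0, -0.0]
contact_force: [-0.4, -0.5, -1.2]
width: 0.056
grip_force: 0.0
```

Request:
move_arm([
  [0, 0, 0, 0, 0, 0.06, 0.2],
  [0, 0, 0, 0, 0, 0.06, 0.2],
  [0, 0, 0, 0, 0, 0.06, 0.2],
])

```text
clock: 12.9
tool_pos: [0.613, -0.0141, 0.2999]
tool_rot: [0.729, 0.685, -0.0, -0.001]
contact_force: [0.4, 0.4, -1.2]
width: 0.0377
grip_force: 0.0
```

Run:
```python
from h import *
np.set_printoptions(precision=4,suppress=True)
o=readout.get_obs();q=o['tool_rot'];print(o['clock'],o['tool_pos'],q,o['joint_positions'],o['width'],'xang',2*np.degrees(np.arctan2(q[1],q[0])))
g=snap('wrist','w5.png')
def w(x,y,z,q=(.6173,.0916,-.0641)): a=q[2];return [q[0]+np.cos(a)*x-np.sin(a)*y,q[1]+np.sin(a)*x+np.cos(a)*y,z]
for n,p in dict(bolthead=w(0,-.016,.1865),upL=w(-.09,0,.2),upR=w(.09,0,.2),webL=w(-.045,-.03,.195),webR=w(.045,-.03,.195),washer=w(0,-.006,.195)).items():
    u=pix('wrist',p);print(n,u);cv2.circle(g,tuple(int(round(v)) for v in u),2,(255,0,0),-1)
cv2.imwrite('pics/w5m.png',g[:,:,::-1])
```

```text
12.9 [ 0.613  -0.0141  0.2999] [ 0.7287  0.6849 -0.0005 -0.0007] [-0.6458  0.4756  0.8951  1.5701 -0.3819  1.2827  0.2436] 0.03772972758858082 xang 86.44960175164988
bolthead [317.2272  87.3385]
upL [189.6121  61.6236]
upR [444.5552  62.5846]
webL [256.9502 106.2131]
webR [377.2614 106.6576]
washer [317.156   72.0109]
```

View pics/w5m.png

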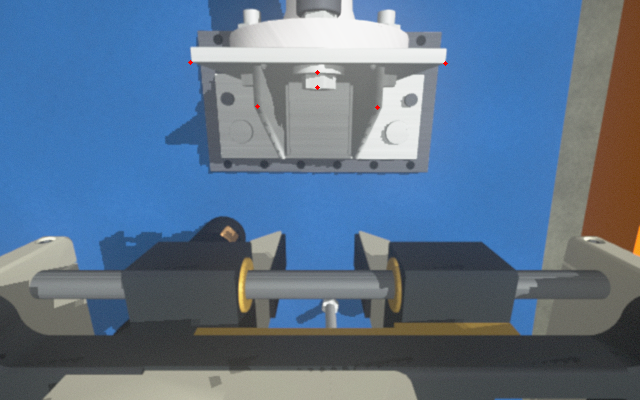

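The overlay dots lie on the upright's edges, the webs and the bolt head (around (319,84)), so the fixture fit is good to about 1 mm. I'll move above the bolt, check where the tool settles, then go down.

Request:
move_arm([
  [0.014, 0.35, -0.1, 0, 0, 0, 0.23],
  [0.014, 0.35, -0.1, 0, 0, 0, 0.23],
  [0.014, 0.35, -0.1, 0, 0, 0, 0.23],
  [0.014, 0.35, -0.1, 0, 0, 0, 0.23],
  [0.014, 0.35, -0.1, 0, 0, 0, 0.23],
])

```text
clock: 13.45
tool_pos: [0.6169, 0.0722, 0.2762]
tool_rot: [0.728, 0.685, -0.0, 0.0]
contact_force: [0.2, 0.3, -0.0]
width: 0.0354
grip_force: 0.0
```

Request:
move_arm([
  [0, 0, -0.08, 0, 0, 0, 0.23],
  [0, 0, -0.16, 0, 0, 0, 0.23],
  [0, 0, -0.22, 0, 0, 0, 0.23],
  [0, 0, -0.26, 0, 0, 0, 0.23],
  [0, 0, -0.26, 0, 0, 0, 0.23],
])

```text
clock: 13.95
tool_pos: [0.6164, 0.0729, 0.21]
tool_rot: [0.728, 0.686, -0.001, -0.0]
contact_force: [-0.3, -0.3, 0.3]
width: 0.0352
grip_force: 0.0
```

Request:
move_arm([
  [0, 0, -0.03, 0, 0, 0, 0.23],
  [0, 0, -0.06, 0, 0, 0, 0.23],
  [0, 0, -0.09, 0, 0, 0, 0.23],
  [0, 0, -0.12, 0, 0, 0, 0.23],
  [0, 0, -0.13, 0, 0, 0, 0.23],
])

```text
clock: 14.45
tool_pos: [0.6166, 0.0736, 0.1775]
tool_rot: [0.727, 0.686, -0.0, -0.0]
contact_force: [0.2, 0.2, -0.3]
width: 0.0353
grip_force: 0.0
```

Request:
move_arm([
  [0, 0, 0, 0, 0, 0, 1],
  [0, 0, 0, 0, 0, 0, 1],
  [0, 0, 0, 0, 0, 0, 1],
  [0, 0, 0, 0, 0, 0, 1],
  [0, 0, 0, 0, 0, 0, 1],
])

```text
clock: 14.95
tool_pos: [0.617, 0.0735, 0.1785]
tool_rot: [0.728, 0.686, 0.0, 0.0]
contact_force: [1.5, -0.1, -4.5]
width: 0.0247
grip_force: 30.0
```

Request:
move_arm([
  [0, 0, 0, 0, 0, 0, 1],
  [0, 0, 0, 0, 0, 0, 1],
  [0, 0, 0, 0, 0, 0, 1],
  [0, 0, 0, 0, 0, 0, 1],
  [0, 0, 0, 0, 0, 0, 1],
])

```text
clock: 15.45
tool_pos: [0.617, 0.0734, 0.1785]
tool_rot: [0.728, 0.686, -0.0, 0.0]
contact_force: [1.9, -0.3, -4.5]
width: 0.0247
grip_force: 30.0
```

Request:
move_arm([
  [0, 0, 0, 0, 0, 0, 1],
  [0, 0, 0, 0, 0, 0, 1],
  [0, 0, 0, 0, 0, 0, 1],
  [0, 0, 0, 0, 0, 0, 1],
  [0, 0, 0, 0, 0, 0, 1],
])

```text
clock: 15.95
tool_pos: [0.617, 0.0735, 0.1785]
tool_rot: [0.728, 0.686, 0.0, 0.0]
contact_force: [2.4, -0.6, -4.4]
width: 0.0245
grip_force: 30.0
```

Request:
move_arm([
  [0, 0, 0, 0, 0, 0, 1],
  [0, 0, 0, 0, 0, 0, 1],
  [0, 0, 0, 0, 0, 0, 1],
  [0, 0, 0, 0, 0, 0, 1],
  [0, 0, 0, 0, 0, 0, 1],
])

```text
clock: 16.45
tool_pos: [0.617, 0.0735, 0.1785]
tool_rot: [0.728, 0.686, 0.0, 0.0]
contact_force: [2.1, -1.3, -4.7]
width: 0.0248
grip_force: 30.0
```

Run:
```python
from h import *
b=snap('scene','s6.png')[120:340,180:440]
cv2.imwrite('pics/c6.png',cv2.resize(b,(700,592),interpolation=cv2.INTER_CUBIC)[:,:,::-1])
o=readout.get_obs();print(o['clock'],o['width'],o['grip_force'])
```

```text
16.5 0.02484517522300303 29.999378845095634
```

View pics/c6.png

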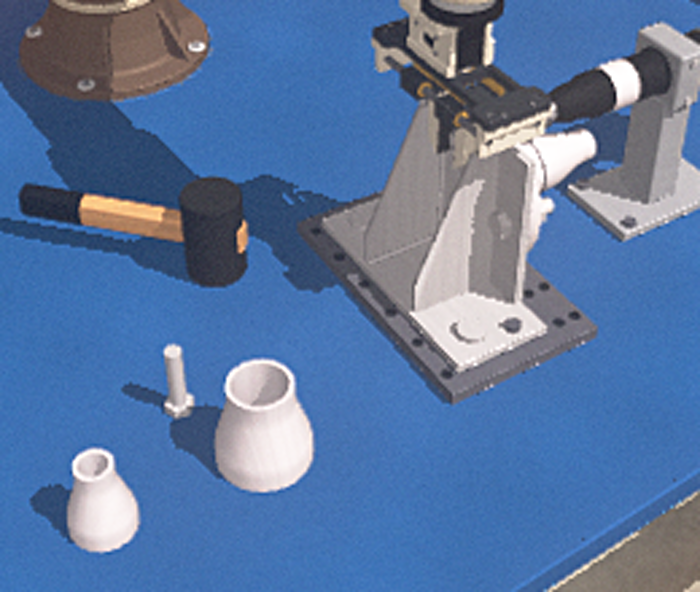

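The gripper is between the webs on the bolt head (crop about (460,120)), holding a steady 24.7 mm opening at 30 N. The mallet stands clear at (215,230) and the fittings are untouched.

```bash
python3 -c "
from cell import job;print(job.job_done())"
```

```text
the job is handed in; nothing more can be done
None
```

The job is handed in (no verdict shown): by the force and height readings the pin is fully home, the mallet stands on the bench clear of the fixture, and the gripper is holding the top bolt's head at a steady 30 N across its flats, with the loose fittings where they were.

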